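# Sweep the loose cable pulleys into the blue tray

## Task

Clear the building board: sweep the three brown pulleys along the board and off its end into the blue tray, pushing them with the fingers and never picking one up. Leave everything else on the board and the bench where it stands.

Things in the scene. Friction and masses are not known exactly. Their poses are not given: they have to be found in the camera images.
- board: plywood building board, fixed on the bench; 300 mm along its x, 260 mm along its y (tray to tray), its flat top 50 mm above the bench. Origin at the centre of its underside, so the top is at z = 50 mm; x points away from the robot, give or take the board's yaw of up to about 0.2 rad
- blue_tray: blue, empty open tray, outside 280 mm (its x) x 120 mm (its y) x 36 mm high, walls and floor 4 mm, fixed on the bench against the left or the right (+y or -y) end of the board, with a 2 mm gap; its rim is 14 mm below the board's top. Which tray is at which end varies, so read it. Origin at the centre of its underside, axes parallel to the board's
- red_tray: red open tray, outside 280 mm (its x) x 120 mm (its y) x 36 mm high, walls and floor 4 mm, fixed on the bench against the left or the right (+y or -y) end of the board, with a 2 mm gap; its rim is 14 mm below the board's top. Which tray is at which end varies, so read it. Origin at the centre of its underside, axes parallel to the board's. Holds wood offcuts; no pulley belongs in it
- pulley1_center (a point): centre of the brown pulley nearest to the robot: a solid disc 36 mm across and 14 mm thick, aluminium hub, 30 to 65 g, lying flat and loose on the board (this point is then 7 mm above the board's top). Slides freely; tips off the board's end once its centre is past the edge. The pulleys lie in three rows parallel to the board's y, about 60 mm apart (44 to 76), its centre at least 50 mm from the nearest side of the things at the back
- pulley2_center (a point): centre of the brown pulley in the middle, as seen from the robot: a solid disc 36 mm across and 14 mm thick, aluminium hub, 30 to 65 g, lying flat and loose on the board (this point is then 7 mm above the board's top). Slides freely; tips off the board's end once its centre is past the edge. The pulleys lie in three rows parallel to the board's y, about 60 mm apart (44 to 76), its centre at least 50 mm from the nearest side of the things at the back
- pulley3_center (a point): centre of the brown pulley farthest from the robot: a solid disc 36 mm across and 14 mm thick, aluminium hub, 30 to 65 g, lying flat and loose on the board (this point is then 7 mm above the board's top). Slides freely; tips off the board's end once its centre is past the edge. The pulleys lie in three rows parallel to the board's y, about 60 mm apart (44 to 76), its centre at least 50 mm from the nearest side of the things at the back
- glue_jar: squat glass glue jar with a yellow cap, 40 mm across, 48 mm high, standing at the back (+x side) of the board; origin at the centre of its underside. Not to be moved
- hinge_fitting: small brass fork fitting, base 40 x 34 mm, 30 mm high, standing at the back of the board; origin under its centre. Not to be moved
- spruce_block: wooden block 36 x 44 x 30 mm high, at the back of the board; origin under its centre. Not to be moved
- mug: white mug on the bench, far left, about 90 mm high. Not to be moved
- screwdriver: screwdriver lying on the bench to the robot's right, beyond the tray. Not to be moved
- spray_can: can with a green label, 60 mm across, 120 mm high, on the bench, far right. Not to be moved

How it is judged (in metres and radians):
At the end, for the whole second after the job is handed in: All three pulleys lie inside the blue tray (centres inside its walls, below its rim) and no other thing has moved by 15 mm or more (x of pulley1_center in the frame of blue_tray between -0.136 and 0.136 m and y of pulley1_center in the frame of blue_tray between -0.056 and 0.056 m and z of each of pulley1_center, pulley2_center, pulley3_center in the frame of blue_tray below 0.036 m and x of pulley2_center in the frame of blue_tray between -0.136 and 0.136 m and y of pulley2_center in the frame of blue_tray between -0.056 and 0.056 m and x of pulley3_center in the frame of blue_tray between -0.136 and 0.136 m and y of pulley3_center in the frame of blue_tray between -0.056 and 0.056 m and distance of each of glue_jar, hinge_fitting, spruce_block, mug, screwdriver, spray_can from where it was at the start of the episode below 0.015 m); the robot touches nothing.
It fails at once if a pulley was picked up (its centre rose more than 22 mm above the board's top; 7 mm is lying flat) (z of any of pulley1_center, pulley2_center, pulley3_center in the frame of board above 0.072 m).
It fails at once if something other than the pulleys was moved by more than 15 mm (distance of any of glue_jar, hinge_fitting, spruce_block, mug, screwdriver, spray_can from where it was at the start of the episode above 0.015 m).
It also fails if it takes over 48 s, if anything falls off the work surface, if the arm or the gripper's body presses on something with over 40 N, if the wrist force passes 120 N, or if a joint passes its speed limit or range.

## Robot

A 6-joint arm with a two-finger parallel gripper is mounted at the origin on the work surface. World frame = base frame: x ahead of the robot, y to its left, z up, the work surface at z = 0. Lengths are in m, angles in degrees, forces in N, time in s.
With the tool pointing down it reaches from about 0.4 to 0.825 m from the base axis. Payload 7 kg.
Tool frame: the origin (TCP) lies at the very end of the fingers, on their centre line; the grasp point (between the pads) lies 19 mm behind it; x points along the fingers, z is the direction in which the jaws open and shut, and the axes are right-handed (so a half turn about x gives the same grasp; the last joint's range is limited). The gripper opens to 88 mm and grips with 3 to 60 N. Pads are 19 mm wide; open, the fingers measure 130 mm over their backs; the gripper's body (78 mm by 193 mm) begins 47 mm behind the grasp point.
Start: joints at [87.726, 20.546, 0.682, 0, -70.136, -16.507], TCP at [0.217, 0.639, 0.227] pointing down, gripper open.
Joint ranges: [-176.03, 176.03], [-82.01, 121.73], [-58.28, 71.71], [-173.87, 95.51], [-174.79, -0.11], [-173.66, 173.66]. Speed limits (degrees/s): [136.94, 136.94, 172.46, 180, 180, 180].

## Interface

Orientations are given as [roll, pitch, yaw] about the fixed x, y, z axes, in that order (R = Rz(yaw) Ry(pitch) Rx(roll)).
In Python, from plant import * gives the robot as it stands.
- The arm moves only by the tool arm_command, never from a script. Its argument "commands" is one flat list of numbers, 5 for each row, row after row: the shift along the tool's x, y, z in mm, then the turn about the tool's x in degrees, then the opening in per cent of the stroke, from 0 (shut) to 100 (fully open). A call has 1 to 5 rows; each row shifts and turns the pose as measured when the row begins, along the tool's axes as they then stand; what a row does not reach is not made up. A row lasts 1/8 s, in which the tool goes at most 62.5 mm and 10.7 degrees, less where a joint would pass 70% of its speed; a pose out of reach is approached as far as the arm can. A call is refused whole if a number of a shift passes 62.5 or a number of a turn 10.7, either way. A call with a gripper value outside its range is refused whole. The fingers move at their own pace and stop on an object; the grip force is fixed at half the most. Time passes only in rows, so rows that do not move let the fingers close. It gives the time, the measured TCP pose, the force and the opening at its end, in the units of the state.
- get_obs(): the state, without advancing time (a new reading comes with each control period).
- snapshot(name): name is "scene" or "top"; returns a dict with "frame" (400x640x3 uint8, blue, green, red), "fov_y" (degrees; the focal length in pixels is half the picture's height over the tangent of half this angle, whatever the lens; pixels are square), "cx", "cy" (the principal point, pixels), "dist" ([k1, k2, p1, p2, k3] as OpenCV has them; the pictures are not rectified), "world_to_cam" (4x4, takes a point from world to camera coordinates). Camera axes: x right, y up, looking along -z (the intrinsics and any distortion apply to the point x, -y, -z); pixel columns grow to the right and rows downward; lengths in m; the calibration is good to about 2 mm. A picture is of the moment at which its call begins. There is no depth.
- close_job(): hands the job in, once; it reports no verdict.
The state is a dict: "clock": time; "joint_pos": joint angles; "qvel": joint speeds; "tau": joint torques, N m; "tool_pos": TCP position; "orientation": TCP orientation; "force": force on the tool from outside, world axes, zero at the start; "moment": the same for the moment, N m; "opening": finger opening in m.
Only numpy, scipy, OpenCV 4.12 (cv2) and the standard library are available. Lean on these libraries where they do the work, as an engineer would, in place of code of your own. Each camera call takes 0.05 s, during which the arm holds its last target. There are 200 camera calls.

## Working session

There is one attempt and no reset: what is moved stays moved. The work goes in short steps, Python scripts to look and compute and a tool call to move; the robot and the scene stay as the last step left them, time stands still between calls to the robot, and variables do not carry over. Pictures are saved under pics/ and viewed, about 8 in all and at most 12, crops included, and the job is handed in when it is done.

Besides the shell and the picture viewer there is one more tool, called after "Emit:" as name(argument=value, ...) on one line, values as JSON. arm_command: Moves the arm, as the interface text tells. Its arguments: {"type":"object","properties":{"commands":{"type":"array"}},"required":["commands"]}

```bash
mkdir -p pics; ls; python3 - <<'E'
from plant import *
import cv2,pickle
o=get_obs(); print(o)
d={}
for n in("scene","top"):
    s=snapshot(n); d[n]=s; cv2.imwrite(f"pics/{n}0.png",s["frame"]); print(n,s["fov_y"],s["cx"],s["cy"],s["dist"],s["world_to_cam"])
pickle.dump(d,open("d0.pkl","wb"))
E
```

```text
pics
{'clock': 0.0, 'joint_pos': array([ 8.77259212e+01,  2.05902671e+01,  6.34061872e-01, -1.83848205e-02,
       -7.01365153e+01, -1.65057077e+01]), 'qvel': array([-0.12242996, -0.02086134, -0.06769032, -0.04757505,  0.01089148,
        0.08025785]), 'tau': array([-9.24944325e-04, -5.82721531e+01,  2.93044871e+01,  6.99722081e+00,
        6.80449579e-03, -1.75606833e-04]), 'tool_pos': array([0.21719591, 0.63858671, 0.22564352]), 'orientation': array([   5.94837661,   89.90568194, -102.83767069]), 'force': array([ 0.59254943,  0.03635072, -0.40602847]), 'moment': array([ 0.02750675, -0.00176946, -0.01204187]), 'opening': 0.08763088469759119}
scene 46.83787825964175 310.9478127431675 198.71821288653643 [-0.07867027  0.          0.          0.          0.        ] [[ 0.39817471  0.91722659 -0.01234036 -0.25776959]
 [-0.7812194   0.34612255  0.5195146   0.43357068]
 [ 0.48078388 -0.19721705  0.85437246 -1.5290694 ]
 [ 0.          0.          0.          1.        ]]
top 45.95913824989337 315.31492214683743 194.02119764775478 [-0.0644618  0.         0.         0.         0.       ] [[-0.01112509 -0.9996847  -0.02251081  0.02529522]
 [ 0.98367212 -0.01498537  0.17934493 -0.60707792]
 [-0.17962572 -0.02014803  0.98352868 -1.29359164]
 [ 0.          0.          0.          1.        ]]
```

View pics/top0.png

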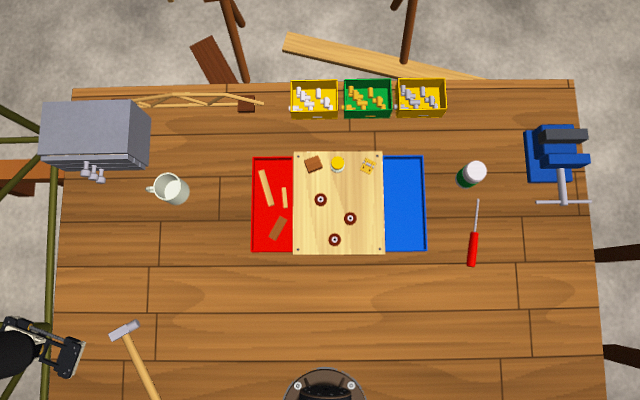

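View pics/scene0.png

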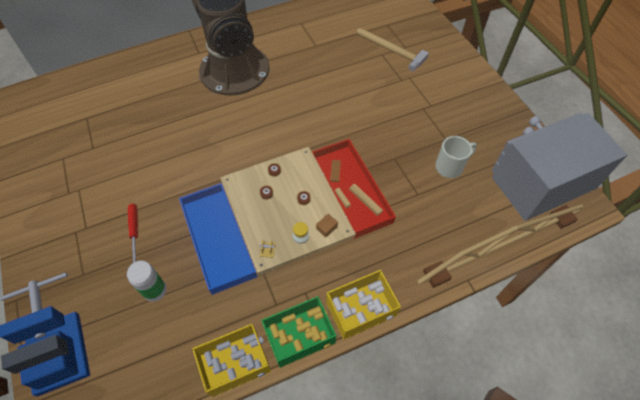

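Top view: the blue tray is on the right (-y) at about (405,203) and the red tray on the left. Pulleys are at about (334,239), (350,218) and (320,199), with back objects at (313,163), (337,163) and (368,166). The scene view agrees. Next I'll enlarge the board.

```bash
cat > h.py <<'E'
import numpy as np,cv2
def ray(s,px):
    f=200/np.tan(np.radians(s["fov_y"]/2)); K=np.array([[f,0,s["cx"]],[0,f,s["cy"]],[0,0,1.]])
    n=cv2.undistortPoints(np.array([[px]],float),K,np.array(s["dist"],float))[0,0]
    T=np.array(s["world_to_cam"]); R,t=T[:3,:3],T[:3,3]
    return -R.T@t, R.T@np.array([n[0],-n[1],-1.])
def at(s,px,z):
    c,d=ray(s,px); return (c+d*(z-c[2])/d[2])[:2]
def pulleys(s,z):
    "hub + brown ring: dark brown blobs on board"
    return None
E
python3 - <<'E'
import cv2
a=cv2.imread("pics/top0.png")[145:260,245:432]
cv2.imwrite("pics/top0c.png",cv2.resize(a,None,fx=4.25,fy=4.25,interpolation=cv2.INTER_CUBIC))
E
```

```text
(no output)
```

View pics/top0c.png

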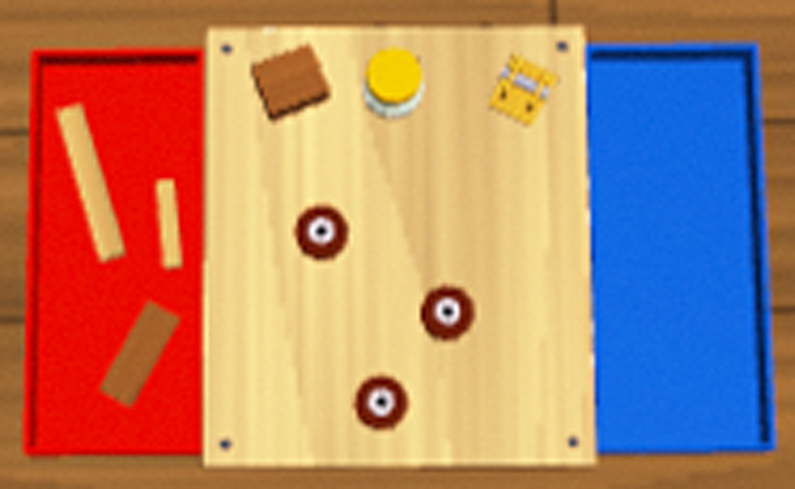

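The crop shows pulleys at (321,231), (447,312) and (381,402), and board corners at (207,27), (584,27), (597,466) and (204,466). The fitting's front is at about (520,126), the jar's base front at (393,118) and the block's front at (272,122).

```bash
python3 - <<'E'
import pickle,numpy as np; from h import *
s=pickle.load(open("d0.pkl","rb"))
def c(p): return ((p[0]+.5)/4.25+245-.5,(p[1]+.5)/4.25+145-.5)
C=[at(s["top"],c(p),.05) for p in [(207,27),(584,27),(597,466),(204,466)]]
C=np.array(C);print(C.round(4)); print([np.linalg.norm(C[i]-C[i-1]).round(3) for i in range(4)])
d=C[1]-C[0]+C[2]-C[3]; yaw=np.arctan2(d[0],-d[1]);d2=C[0]-C[3]+C[1]-C[2]
print("end dir yaw",np.degrees(yaw),np.degrees(np.arctan2(d2[1],d2[0])),"centre",C.mean(0))
for n,p,z in [("p3",(321,231),.064),("p2",(447,312),.064),("p1",(381,402),.064),("fit",(515,127),.05),("jar",(393,118),.05),("blk",(272,122),.05),("trayNR",(772,448),.036),("trayFR",(757,46),.036),("redFL",(32,52),.036),("redNL",(27,453),.036)]:
    print(n,at(s["top"],c(p),z).round(4))
for p in [(274,169.5),(266,192),(304,197.5)]: print("scene",at(s["scene"],p,.064).round(4))
o=None
E
```

```text
[[ 0.7373  0.0803]
 [ 0.7329 -0.1785]
 [ 0.4337 -0.1763]
 [ 0.4371  0.0832]]
[np.float64(0.3), np.float64(0.259), np.float64(0.299), np.float64(0.259)]
end dir yaw -0.858249537854203 -0.48658418675492526 centre [ 0.5852374  -0.04783993]
p3 [0.5913 0.0036]
p2 [ 0.5357 -0.0791]
p1 [ 0.4767 -0.0344]
fit [ 0.6634 -0.129 ]
jar [ 0.671  -0.0463]
blk [0.6695 0.0361]
trayNR [ 0.4445 -0.2953]
trayFR [ 0.7214 -0.2995]
redFL [0.7254 0.2033]
redNL [0.4478 0.2031]
scene [ 0.4818 -0.0352]
scene [ 0.5398 -0.0798]
scene [0.5953 0.004 ]
```

```bash
cat >> h.py <<'E'
from scipy.spatial.transform import Rotation as Ro
def plan(o,tgt,zang=0.):
    "tool-frame shift (mm) to the world target; turn about tool x to bring jaw axis along world angle zang"
    R=Ro.from_euler('xyz',o["orientation"],degrees=True).as_matrix()
    a=np.degrees(np.arctan2(R[1,2],R[0,2])); e=(zang-a+90)%180-90
    print("t",o["clock"],"pos",o["tool_pos"].round(4),"open",o["opening"].round(4),"F",o["force"].round(1))
    print("tool axes in world:\n",R.T.round(3)); print("jaw ang",a.round(1),"err(world z)",e.round(1),"-> turn about tool x",(-e).round(1))
    print("shift",(R.T@(np.array(tgt)-o["tool_pos"])*1000).round(1))
E
python3 - <<'E'
from plant import *; from h import *
plan(get_obs(),(.478,.02,.15),-.7)
E
```

```text
Traceback (most recent call last):
  File "h.py", line 17, in plan
    print("t",o["clock"],"pos",o["tool_pos"].round(4),"open",o["opening"].round(4),"F",o["force"].round(1))
                                                             ^^^^^^^^^^^^^^^^^^
AttributeError: 'float' object has no attribute 'round'
```

```bash
sed -i 's/o\["opening"\].round(4)/round(o["opening"],4)/' h.py
python3 - <<'E'
from plant import *; from h import *
plan(get_obs(),(.478,.02,.15),-.7)
E
```

```text
t 0.1 pos [0.2172 0.6387 0.2257] open 0.0877 F [-0.1  0.5 -0. ]
tool axes in world:
 [[-0.    -0.001 -1.   ]
 [ 0.947 -0.322  0.   ]
 [-0.322 -0.947  0.001]]
jaw ang -108.8 err(world z) -71.9 -> turn about tool x 71.9
shift [ 76.5 446.1 501.6]
```

Emit:
arm_command(commands=[0,30,34,10,23,0,35,28,10,23,0,40,21,10,23,0,43,14,10,23,0,44,7,10,23])

```text
clock: 0.72
tool_pos: [0.3031, 0.4253, 0.2225]
orientation: [57.7, 89.6, -102.5]
force: [-0.3, -0.4, 0.5]
opening: 0.0434
```

```bash
python3 - <<'E'
from plant import *; from h import *
plan(get_obs(),(.478,.02,.15),-.7)
E
```

```text
t 0.725 pos [0.3031 0.4253 0.2225] open 0.0434 F [-0.3 -0.4  0.5]
tool axes in world:
 [[-0.002 -0.007 -1.   ]
 [ 0.34  -0.941  0.006]
 [-0.941 -0.339  0.004]]
jaw ang -160.2 err(world z) -20.5 -> turn about tool x 20.5
shift [ 75.1 440.2 -27.2]
```

Emit:
arm_command(commands=[5,55,-3,10,23,5,53,-13,10,23,5,50,-22,0,23,5,50,-22,0,23,5,50,-22,0,23])

```text
clock: 1.35
tool_pos: [0.4111, 0.1652, 0.1984]
orientation: [80.3, 89.6, -100.6]
force: [1.5, 0.5, -0.1]
opening: 0.0199
```

```bash
python3 - <<'E'
from plant import *; from h import *
plan(get_obs(),(.478,.02,.12),-.7)
E
```

```text
t 1.35 pos [0.4111 0.1652 0.1984] open 0.0199 F [ 1.5  0.5 -0.1]
tool axes in world:
 [[-0.001 -0.006 -1.   ]
 [-0.015 -1.     0.006]
 [-1.     0.015  0.001]]
jaw ang 179.2 err(world z) 0.1 -> turn about tool x -0.1
shift [ 79.2 143.7 -69.1]
```

Emit:
arm_command(commands=[15,36,-17,0,23,15,36,-17,0,23,15,36,-17,0,23,15,30,-17,0,23,10,0,0,0,23])

```text
clock: 1.98
tool_pos: [0.4784, 0.0177, 0.1271]
orientation: [83.5, 89.7, -97.6]
force: [-0.2, 0.1, 0.6]
opening: 0.0203
```

```bash
python3 - <<'E'
from plant import *; from h import *
plan(get_obs(),(.478,.02,.055),-.7)
E
```

```text
t 1.975 pos [0.4784 0.0177 0.1271] open 0.0203 F [-0.2  0.1  0.6]
tool axes in world:
 [[-0.001 -0.005 -1.   ]
 [-0.019 -1.     0.005]
 [-1.     0.019  0.001]]
jaw ang 178.9 err(world z) 0.4 -> turn about tool x -0.4
shift [72.1 -2.7  0.4]
```

Emit:
arm_command(commands=[30,0,0,0,23,28,0,0,0,23,14,0,0,0,23,0,0,0,0,23])

```text
clock: 2.48
tool_pos: [0.4771, 0.0178, 0.0522]
orientation: [68.9, 89.7, -112.3]
force: [1.4, -0.3, -0.9]
opening: 0.02
```

Emit:
arm_command(commands=[-2,14,0,0,23,0,18,0,0,23,0,20,0,0,23,0,20,0,0,23,0,20,0,0,23])

```text
clock: 3.1
tool_pos: [0.4772, -0.0761, 0.0592]
orientation: [136.9, 89.7, -43.9]
force: [0.1, 0.3, 0.4]
opening: 0.0201
```

```bash
python3 - <<'E'
from plant import *; from h import *
plan(get_obs(),(.478,-.175,.055),-.7)
s=snapshot("top"); a=s["frame"][145:260,245:432]
cv2.imwrite("pics/top1c.png",cv2.resize(a,None,fx=4.25,fy=4.25,interpolation=cv2.INTER_CUBIC))
E
```

```text
t 3.1 pos [ 0.4772 -0.0761  0.0592] open 0.0201 F [0.1 0.3 0.4]
tool axes in world:
 [[ 0.004 -0.004 -1.   ]
 [-0.016 -1.     0.004]
 [-1.     0.016 -0.004]]
jaw ang 179.1 err(world z) 0.2 -> turn about tool x -0.2
shift [ 4.6 98.8 -2.3]
```

View pics/top1c.png

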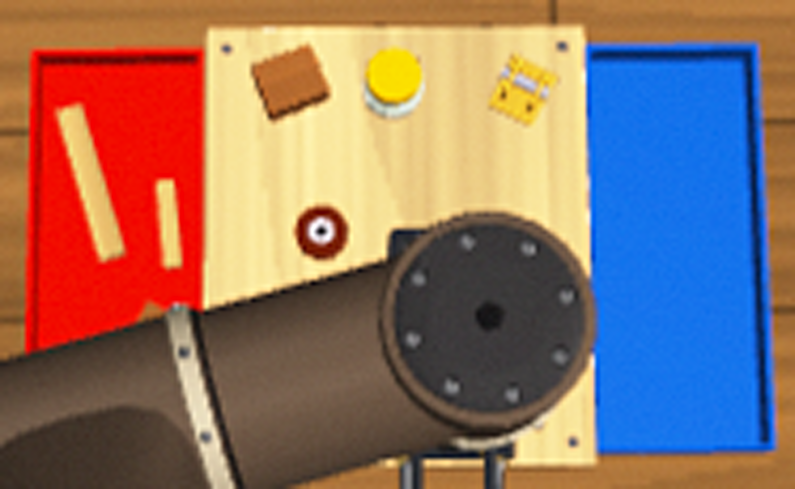

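The view is blocked by the arm. The tool has crept up to z = 0.059, so I'll lower it a little while pushing.

Emit:
arm_command(commands=[3,20,0,0,23,2,20,0,0,23,1,20,0,0,23,1,20,0,0,23,1,20,0,0,23])

```text
clock: 3.78
tool_pos: [0.4773, -0.1812, 0.0568]
orientation: [166.0, 89.3, -14.8]
force: [0.2, 0.0, -0.2]
opening: 0.0199
```

Emit:
arm_command(commands=[0,10,0,0,23,0,0,0,0,23,-40,0,0,0,23,-40,-40,-20,0,23,0,-50,-35,0,23])

```text
clock: 4.4
tool_pos: [0.5318, -0.1026, 0.1415]
orientation: [171.0, 89.2, -10.2]
force: [1.6, -0.1, -0.8]
opening: 0.02
```

```bash
python3 - <<'E'
from plant import *; from h import *
plan(get_obs(),(.537,-.025,.12),-.7)
s=snapshot("top"); a=s["frame"][145:260,245:432]
cv2.imwrite("pics/t2.png",cv2.resize(a,None,fx=2.5,fy=2.5,interpolation=cv2.INTER_CUBIC))
s=snapshot("scene"); a=s["frame"][130:300,160:410]
cv2.imwrite("pics/s2.png",cv2.resize(a,None,fx=3,fy=3,interpolation=cv2.INTER_CUBIC))
E
```

```text
t 4.4 pos [ 0.5318 -0.1026  0.1415] open 0.02 F [ 1.6 -0.1 -0.8]
tool axes in world:
 [[ 0.014 -0.002 -1.   ]
 [-0.022 -1.     0.002]
 [-1.     0.022 -0.014]]
jaw ang 178.7 err(world z) 0.6 -> turn about tool x -0.6
shift [ 21.3 -77.7  -3.2]
```

View pics/s2.png

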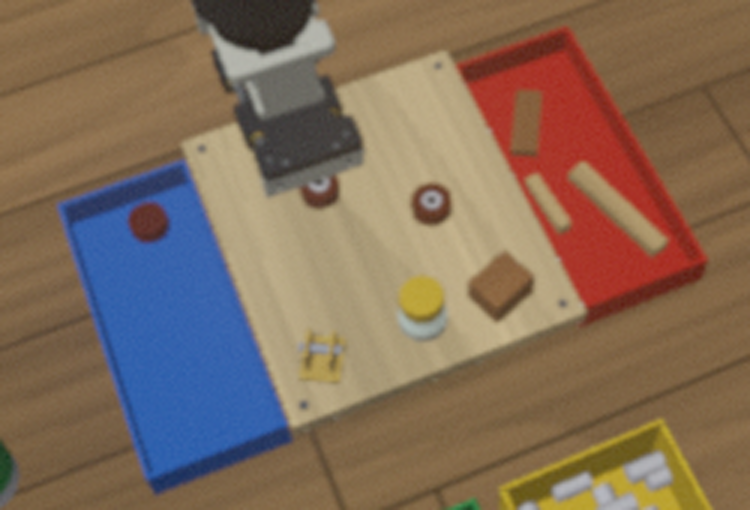

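Pulley 1 lies in the blue tray at crop (148,222). The other two are undisturbed at (320,188) and (431,204). Pulley 2 is next.

Emit:
arm_command(commands=[0,-30,0,0,23,0,-30,-3,0,23,0,-20,-2,0,23,10,0,0,0,23,0,0,0,0,23])

```text
clock: 5.12
tool_pos: [0.5388, -0.0141, 0.1286]
orientation: [170.9, 89.4, -9.8]
force: [-0.6, -0.4, 0.4]
opening: 0.0198
```

```bash
python3 - <<'E'
from plant import *; from h import *
plan(get_obs(),(.537,-.025,.055),-.7)
E
```

```text
t 5.125 pos [ 0.5388 -0.0141  0.1286] open 0.0198 F [-0.6 -0.4  0.4]
tool axes in world:
 [[ 0.011 -0.002 -1.   ]
 [-0.013 -1.     0.002]
 [-1.     0.013 -0.011]]
jaw ang 179.3 err(world z) 0.0 -> turn about tool x -0.0
shift [73.6 10.8  2.5]
```

Emit:
arm_command(commands=[15,13,4,0,23,25,0,0,0,23,25,0,0,0,23,5,0,0,0,23,0,0,0,0,23])

```text
clock: 5.75
tool_pos: [0.5329, -0.0326, 0.055]
orientation: [165.1, 89.5, -15.8]
force: [-0.1, -0.1, -0.0]
opening: 0.0199
```

Emit:
arm_command(commands=[1,15,-3,0,23,1,20,0,0,23,1,20,0,0,23,1,20,0,0,23,1,20,0,0,23])

```text
clock: 6.38
tool_pos: [0.5378, -0.1322, 0.0546]
orientation: [175.0, 89.0, -5.8]
force: [0.3, -0.0, 0.2]
opening: 0.0202
```

Emit:
arm_command(commands=[0,20,0,0,23,0,20,0,0,23,0,10,0,0,23,0,0,0,0,23,-40,0,0,0,23])

```text
clock: 7.0
tool_pos: [0.5353, -0.1873, 0.0956]
orientation: [175.9, 89.1, -5.1]
force: [1.5, 0.6, 0.3]
opening: 0.0201
```

Emit:
arm_command(commands=[-40,-40,-10,0,23,0,-50,-20,0,23,0,-50,-20,0,23,0,-40,0,0,23,0,-30,0,0,23])

```text
clock: 7.62
tool_pos: [0.5918, 0.0288, 0.1429]
orientation: [-179.5, 88.6, -0.5]
force: [-0.2, 0.2, -0.3]
opening: 0.0202
```

```bash
python3 - <<'E'
from plant import *; from h import *
plan(get_obs(),(.592,.055,.055),-.7)
s=snapshot("scene"); a=s["frame"][130:300,160:410]
cv2.imwrite("pics/s3.png",cv2.resize(a,None,fx=3,fy=3,interpolation=cv2.INTER_CUBIC))
E
```

```text
t 7.625 pos [0.5918 0.0288 0.1429] open 0.0202 F [-0.2  0.2 -0.3]
tool axes in world:
 [[ 0.025 -0.    -1.   ]
 [-0.018 -1.    -0.   ]
 [-1.     0.018 -0.025]]
jaw ang 178.9 err(world z) 0.4 -> turn about tool x -0.4
shift [ 87.9 -26.1   2.4]
```

View pics/s3.png

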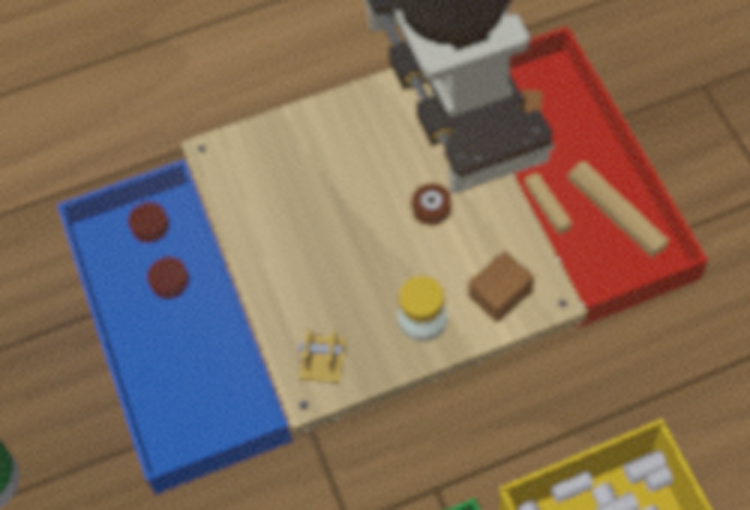

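Pulleys 1 and 2 lie in the tray at (148,222) and (168,278). Pulley 3 is still at (431,204).

Emit:
arm_command(commands=[20,-24,0,0,23,30,0,2,0,23,25,0,0,0,23,8,0,0,0,23,0,0,0,0,23])

```text
clock: 8.3
tool_pos: [0.5935, 0.0606, 0.0602]
orientation: [-175.6, 88.3, 3.8]
force: [0.6, 0.7, 0.3]
opening: 0.0202
```

Emit:
arm_command(commands=[3,15,0,0,23,1,20,0,0,23,1,20,0,0,23,1,20,0,0,23,0,20,0,0,23])

```text
clock: 8.93
tool_pos: [0.5942, -0.0404, 0.0571]
orientation: [-173.8, 88.0, 5.6]
force: [-0.3, -0.4, -0.5]
opening: 0.0199
```

Emit:
arm_command(commands=[1,20,0,0,23,1,20,0,0,23,1,20,0,0,23,1,20,0,0,23,0,20,0,0,23])

```text
clock: 9.55
tool_pos: [0.5922, -0.1512, 0.0547]
orientation: [-173.7, 87.8, 5.4]
force: [-0.4, 1.0, -0.0]
opening: 0.0202
```

Emit:
arm_command(commands=[0,20,0,0,23,0,15,0,0,23,0,0,0,0,23,-40,0,0,0,23,-50,0,0,0,23])

```text
clock: 10.18
tool_pos: [0.5837, -0.1929, 0.1427]
orientation: [-170.9, 88.3, 7.8]
force: [1.3, 0.8, 0.4]
opening: 0.0202
```

Emit:
arm_command(commands=[-40,-20,40,0,23,0,-20,50,0,23,0,0,30,0,23,0,0,0,0,23,0,0,0,0,23])

```text
clock: 10.8
tool_pos: [0.463, -0.1489, 0.1854]
orientation: [-172.8, 87.6, 6.0]
force: [0.2, -0.1, 1.2]
opening: 0.0202
```

```bash
python3 - <<'E'
from plant import *; from h import *
plan(get_obs(),(.592,.055,.055),-.7)
s=snapshot("scene"); a=s["frame"][130:330,120:400]
cv2.imwrite("pics/s4.png",cv2.resize(a,None,fx=2.8,fy=2.8,interpolation=cv2.INTER_CUBIC))
E
```

```text
t 10.8 pos [ 0.463  -0.1489  0.1854] open 0.0202 F [ 0.2 -0.1  1.2]
tool axes in world:
 [[ 0.041  0.004 -0.999]
 [-0.021 -1.    -0.005]
 [-0.999  0.021 -0.041]]
jaw ang 178.8 err(world z) 0.5 -> turn about tool x -0.5
shift [ 136.5 -205.8 -119.2]
```

View pics/s4.png

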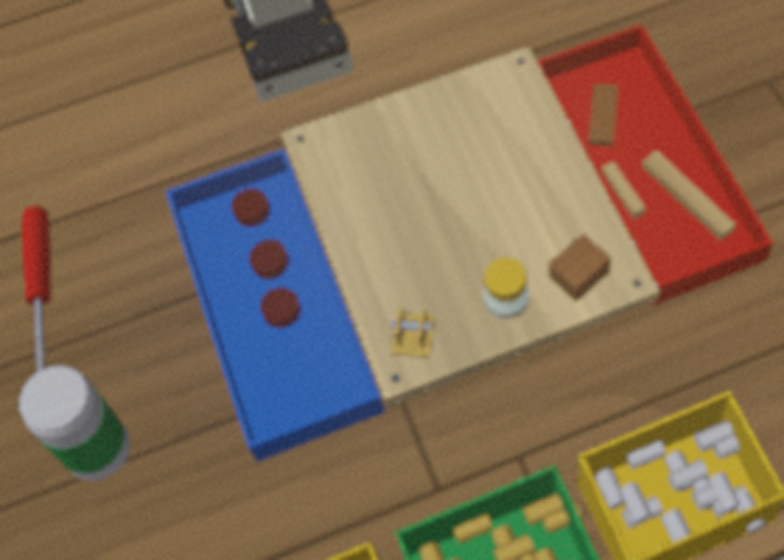

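All three pulleys lie flat in the blue tray, at (250,207), (268,258) and (280,307). Everything else is in place and the gripper is clear, so I'm handing in.

```bash
python3 -c "
from plant import *
print(close_job())"
```

```text
the job is handed in; nothing more can be done
None
```

All three pulleys are in the blue tray, and the job was handed in at about 10.9 s of the 48 s allowed. I swept them one at a time towards -y, with the fingers about 20 mm apart as a cradle and 2–9 mm above the board. None was picked up.

- **Final picture:** the pulleys lie flat and upside down in the blue tray. The jar, fitting, block, spray can and screwdriver look unmoved; I judged this by eye and did not measure it. The mug was outside that view; the arm passed well above and away from it.
- **Forces:** the tool force readings I saw stayed within about 2 N. The gripper was 0.185 m up and touching nothing at hand-in.
- **Disagreements:** the two cameras differed by about 4–5 mm in x on the pulley positions, within what the cradle could take up. One picture taken during the first sweep was blocked by the arm.

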